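# Take the scoop out of the stock canister and twist-lock its lid

### The job

Close up the open canister of corks on the sloping blue rack: take the scoop out of it and stand it, bowl down, in the blue pot, then put the orange lid on the canister, press it fully down against its sprung seal and turn it clockwise to its stop, so that it stays locked. Leave the two jars, the bottle and the brush cup where they stand, and the pot upright.

Things in the scene. Friction and masses are not known exactly. Their poses are not given: they have to be found in the camera images.
- mouth (a point): Centre of the rim of the open white canister (body 104 mm square, 140 mm base to rim, neck 96 mm wide), fixed on the blue rack, leaning 32 degrees to the rack's front. z: out along its axis; x: in the rim plane, up the slope to the back; y: level, = z cross x. Bayonet mouth: bore 64 mm through a ledge 5 mm thick with two slots at 155 and 335 degrees (from x towards y); below, a 62 mm bore.
- slot (a point): One of the two slots through the ledge (centre of the slot, at the rim, 36 mm from the axis; the other is opposite); a red dash on the neck's outside marks each. Slots are 42 degrees wide and reach 40 mm from the axis. x: outwards, z: out of the mouth. Under the ledge runs a groove 82 mm wide, 12 mm high: in it a lug turns clockwise (seen from outside) 65 to 67 degrees to a hard stop.
- cork_floor (a point): Centre of the floor of corks inside the open canister, 85 mm below the rim on its axis; z out of the mouth.
- seal_ring (a joint): Black sprung sealing ring (80 to 92 mm diameter), 6 mm proud of the open canister's rim: 0 at rest, 0.006 m when pressed level with the rim. Pushes back with 2 N at rest, 4.4 N at 3 mm, 6.8 N at 6 mm. A locked lid keeps it pressed by about 3 mm.
- closed_mouth (a point): Rim centre of the second canister, beside the first (124 mm apart) on the rack, alike in size and lean and axes, with its lid already locked on: bar level along y, its top 45 mm out from the rim. Fixed. Which of the two stands left varies. The rack is 262 mm wide and lies lower than the canisters' rims.
- lid_center (a point): Centre, half-way up, of the loose lid: 94 mm wide, 66 mm high, 0.18 kg, standing on its plug. z up, x along its black bar handle (80 mm long, 22 mm thick, from 3 mm below to 33 mm above this point). Below it an orange flange (underside 9 mm below this point) and plug. Half a turn leaves it the same. Fully pressed in, this point is 9 mm out from the rim; locked, bar along the mouth's y, 12 mm.
- lid_lug (a point): One of the lid's two lugs (centre, 33 mm from the axis, 20 mm below lid_center; the other is opposite), in line with the bar: out to 38 mm from the axis, 14 mm wide, 6 mm high, marked by a white tick on the flange. The plug is 58 mm in diameter, 24 mm long, its lowest 8 mm tapering to 48 mm. The lid goes in with the lugs, so its bar, over the slots. Axes as lid_center.
- scoop_center (a point): Centre of the scoop, 155 mm long, 0.09 kg; z along it to its handle's end. Red handle 90 mm long, 20 mm wide (y), 14 mm thick (x), on this axis from 12 mm below to 77 mm above this point. At the start it leans in the open canister, bowl on the corks, about along the canister's axis, against the low side, y level, with some 70 mm of handle out of the mouth.
- scoop_tip (a point): Open end of the scoop's aluminium bowl, 77.5 mm below scoop_center; axes as there. Bowl 65 mm long, 44 mm wide (y), 24 mm deep (from -9.5 to +14.5 mm in x).
- pot_rim (a point): Centre of the open top of the blue ceramic pot: 105 mm high, 92 mm across the top, 74 mm at the foot, wall 4 mm, floor 5 mm thick, 0.5 kg, loose on the table; z up.
- jar_blue_center (a point): Centre of a blue painted corked jar, 58 mm in diameter, 85 mm high, standing on the table; to be left alone.
- jar_pink_center (a point): Centre of a pink painted corked jar, 58 mm in diameter, 85 mm high, standing on the table; to be left alone.
- bottle_center (a point): Centre of a green tapered bottle with a cork, 68 mm in diameter at the foot, 183 mm high, standing on the table; to be left alone.
- brush_cup_center (a point): A paper cup (60 to 78 mm in diameter, 95 mm high; this point is half-way up it) with three brushes that reach 192 mm above the table; to be left alone.
Mind the look-alikes: they are no part of the job. Of the things that look like the part that bears scoop_center, the largest one is meant.

How it is judged:
On the way, in this order (a step that is already met when the one before it is completed fails the run):
1. the scoop stands bowl down in the pot (horizontal distance between scoop_center and pot_rim below 0.045 m and z of scoop_center in the frame of pot_rim below -0.01 m and angle between scoop_center's own z axis and vertical below 0.75 rad), for 0.2 s.
2. the lid's lugs are through the slots and the lid is pressed down against the sprung seal (value of joint seal_ring above 0.0025 m and distance between lid_center and mouth below 0.018 m).
At the end, for the whole second after the job is handed in: The lid is locked: flange within 5 mm of the rim, square within 4 degrees, bar within 10 degrees of level across the mouth, seal pressed at least 1 mm. The scoop stands bowl down in the pot (centre within 45 mm of its axis, over 10 mm below its top, leaning under 43 degrees); the pot is upright (all of step 1 and distance between lid_center and mouth below 0.017 m and z of lid_center in the frame of mouth below 0.0145 m and angle between the x axis of lid_center and the y axis of mouth, either way round below 0.175 rad and angle between the z axis of lid_center and the z axis of mouth, either way round below 0.07 rad and value of joint seal_ring above 0.001 m and angle between pot_rim's own z axis and vertical below 0.1 rad and height (world z) of pot_rim below 0.115 m); the robot touches nothing.
It fails at once if the jar blue is shifted by more than 30 mm or tipped (distance of jar_blue_center from where it was at the start of the episode above 0.03 m or angle between jar_blue_center's own z axis and vertical above 0.3 rad).
It fails at once if the jar pink is shifted by more than 30 mm or tipped (distance of jar_pink_center from where it was at the start of the episode above 0.03 m or angle between jar_pink_center's own z axis and vertical above 0.3 rad).
It fails at once if the bottle is shifted by more than 30 mm or tipped (distance of bottle_center from where it was at the start of the episode above 0.03 m or angle between bottle_center's own z axis and vertical above 0.3 rad).
It fails at once if the brush cup is shifted by more than 30 mm or tipped (distance of brush_cup_center from where it was at the start of the episode above 0.03 m or angle between brush_cup_center's own z axis and vertical above 0.3 rad).
It fails at once if the pot is tipped over (angle between pot_rim's own z axis and vertical above 0.5 rad).
It also fails if it takes over 72 s, if anything falls off the work surface, if the arm or the gripper's body presses on something with over 40 N, if the wrist force passes 120 N, or if a joint passes its speed limit or range.

### The arm

A 6-joint arm with a two-finger parallel gripper is mounted at the origin on the work surface. World frame = base frame: x ahead of the robot, y to its left, z up, the work surface at z = 0. Lengths are in m, angles in rad, forces in N, time in s.
With the tool pointing down it reaches from about 0.35 to 0.975 m from the base axis. Payload 4.9 kg.
Tool frame: the origin (TCP) lies at the very end of the fingers, on their centre line; the grasp point (between the pads) lies 19 mm behind it; z points along the fingers, y is the line along which they close (so a half turn about z gives the same grasp; the last joint's range is limited). The gripper opens to 85 mm and grips with 20 to 120 N. Pads are 22 mm wide; open, the fingers measure 114 mm over their backs; the gripper's body (76 mm by 85 mm) begins 54 mm behind the grasp point. The pads swing forward as they close: fully open they stand 13 mm farther back than shut.
Start: joints at [1.002, 0.053, 1.613, -0, 1.476, -0.119], TCP at [0.272, 0.563, 0.231] pointing down, gripper open.
Joint ranges: [-3.01, 3.01], [-1.01, 2.22], [0.06, 2.58], [-1.02, 4.17], [0.09, 2.62], [-3.14, 3.14]. Speed limits (rad/s): [2.57, 2.57, 3.14, 3.14, 3.14, 3.14].

### API

Orientations are given as a rotation vector (axis times angle).
In Python, from station import * gives the robot as it stands.
- The arm moves only by the shell command python3 -m crank 'ROWS' [OPENING] [FORCE]. ROWS is JSON, a list of rows, each an object with "offset": the shift along the tool's x, y, z in m, a list of three; "twist": the turn, a rotation vector about the tool's x, y, z in degrees, a list of three. In form: [{"offset": [x, y, z], "twist": [rx, ry, rz]}, ...]. A call has 1 to 20 rows; each row is the pose to reach, as a shift and turn from the pose commanded when the call began, along the tool's axes at that moment; what a row does not reach only later rows make up. A row lasts 1/8 s, in which the tool goes at most 62.5 mm and 10.7 degrees, less where a joint would pass 70% of its speed; a pose out of reach is approached as far as the arm can. A call with a gripper value outside its range is refused whole. OPENING is the opening, from 0 (shut) to 1 (fully open), set as the call begins (- or left out, the last holds). The fingers move at their own pace and stop on an object; FORCE is the grip in N (left out, the last holds). Time passes only in rows, so rows that repeat a pose let the fingers close. It gives the time, the measured TCP pose, the force, the opening and the grip force at its end, in the units of the state.
- get_obs(): the state, without advancing time (a new reading comes with each control period).
- get_image(name): name is "side" or "top" or "wrist"; returns the picture (420x560x3 uint8, red, green, blue); there is no depth.
- get_calibration(name): a dict with "intrinsics" (3x3 intrinsics, pixels), "world_from_camera" (4x4, takes a point from camera to world coordinates); the wrist camera has in their place "tool_from_camera" (4x4, takes a point from camera to tool coordinates, whose origin is the TCP and whose axes are the flange's). Camera axes: x right, y up, looking along -z (the intrinsics and any distortion apply to the point x, -y, -z); pixel columns grow to the right and rows downward; lengths in m; the calibration is good to about 2 mm. A picture is of the moment at which its call begins: read the wrist's pose just before it. get_calibration takes no time and is no camera call.
- finish_job(): hands the job in; it is judged then, once.
Trained networks look in the newest picture that a camera, given by its name, has taken for a name from the list of things; names that differ only in an ending like _2 or _b are one class to them, and where a whole thing is asked for, a point or a joint stands for the part that bears it (a point fixed in the world has none). Each returns a list of dicts, best first, with "confidence" (0 to 1); they miss things now and then, are a little off and sometimes report something else, mostly with a low value. They report only what shows in the picture. A call takes as long as a camera call. They do not tell look-alikes from the thing itself.
- cut_out(query, camera): "region" (420x560 bool, what is visible of it) and "rect" ([centre column, centre row, width, height] in pixels, round what is visible of it).
The state is a dict: "t": time; "q": joint angles; "dq": joint speeds; "effort": joint torques, N m; "tool_pos": TCP position; "tool_rot": TCP orientation; "contact_force": force on the tool from outside, world axes, zero at the start; "wrist_torque": the same for the moment, N m; "opening": finger opening in m; "grip_force": force on a finger pad.
Only numpy, scipy, OpenCV 4.12 (cv2) and the standard library are available. Lean on these libraries where they do the work, as an engineer would, in place of code of your own. Each camera call takes 0.05 s, during which the arm holds its last target. There are 200 camera calls.

## Working session

There is one attempt and no reset: what is moved stays moved. The work goes in short steps, Python scripts to look and compute and a shell command to move; the robot and the scene stay as the last step left them, time stands still between calls to the robot, and variables do not carry over. Pictures are saved under pics/ and viewed, at most 10 in all, crops included, and the job is handed in when it is done.

```bash
ls; mkdir -p pics; python3 - <<'E'
from station import *
import cv2,numpy as np
for n in("side","top"):
    im=get_image(n); cv2.imwrite(f"pics/{n}0.png",im[:,:,::-1])
    c=get_calibration(n); print(n,{k:np.round(np.array(v),4).tolist() if not isinstance(v,str) else v for k,v in c.items()})
c=get_calibration("wrist"); print({k:np.round(np.array(v),4).tolist() for k,v in c.items()})
o=get_obs(); print(o)
E
```

```text
pics
side {'intrinsics': [[509.7666, 0.0, 275.0789], [0.0, 509.7666, 215.773], [0.0, 0.0, 1.0]], 'world_from_camera': [[0.7867, 0.4451, -0.4277, -0.0214], [-0.6172, 0.5815, -0.53, -0.7105], [0.0129, 0.681, 0.7322, 1.1309], [0.0, 0.0, 0.0, 1.0]]}
top {'intrinsics': [[524.1949, 0.0, 279.9735], [0.0, 524.1949, 209.4372], [0.0, 0.0, 1.0]], 'world_from_camera': [[0.0041, 0.9945, -0.1046, 0.4522], [-0.9998, 0.0022, -0.0176, 0.0021], [-0.0173, 0.1046, 0.9944, 1.4355], [0.0, 0.0, 0.0, 1.0]]}
{'intrinsics': [[295.4324, 0.0, 278.5351], [0.0, 295.4324, 206.2881], [0.0, 0.0, 1.0]], 'tool_from_camera': [[-0.0, 0.9521, 0.3057, 0.0797], [1.0, -0.0001, 0.0002, -0.0017], [0.0002, 0.3057, -0.9521, -0.1431], [0.0, 0.0, 0.0, 1.0]]}
{'t': 0.1, 'q': array([ 1.00202162e+00,  5.32644327e-02,  1.61414338e+00, -2.11472916e-06,
        1.47603923e+00, -1.18990012e-01]), 'dq': array([-1.15929259e-03, -1.09003508e-03, -4.50615841e-03,  2.83832548e-05,
       -3.08550714e-04, -1.31157313e-04]), 'effort': array([ 8.55388225e-04, -3.94896662e+01, -3.71367109e+01, -1.21076264e-04,
        3.85542095e-03, -2.97869633e-05]), 'tool_pos': array([0.27141849, 0.56235825, 0.23021031]), 'tool_rot': array([-7.00440076e-01, -3.06187282e+00,  2.74289145e-03]), 'contact_force': array([-0.25727411,  0.42128295, -0.3383338 ]), 'wrist_torque': array([-0.0036808 ,  0.01528597,  0.02492302]), 'grip_force': 0.0, 'opening': 0.08540893025212218}
```

View pics/side0.png

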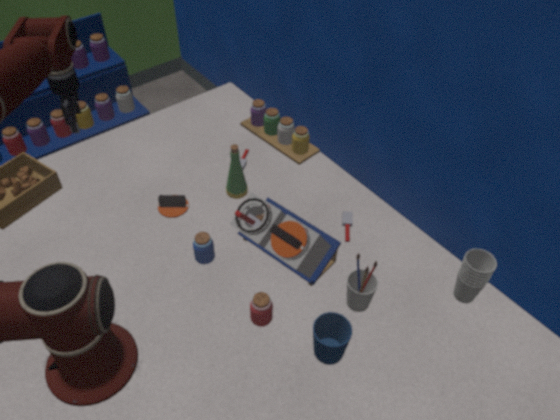

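View pics/top0.png

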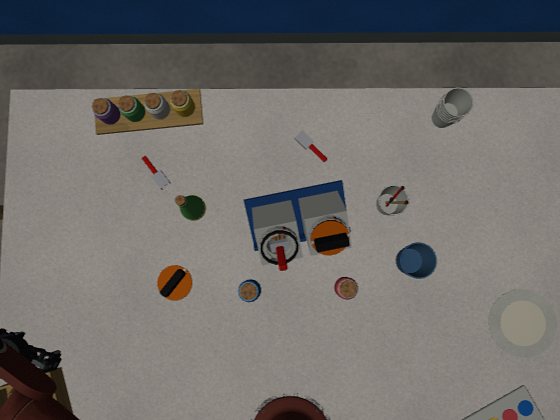

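```bash
cat > h.py <<'E'
from station import *
import cv2,numpy as np
from scipy.spatial.transform import Rotation as R
from scipy.optimize import least_squares
def cam(n,obs=None):
    c=get_calibration(n); K=np.array(c["intrinsics"])
    if n=="wrist":
        o=obs or get_obs(); T=np.eye(4); T[:3,:3]=R.from_rotvec(o["tool_rot"]).as_matrix(); T[:3,3]=o["tool_pos"]
        return K,T@np.array(c["tool_from_camera"])
    return K,np.array(c["world_from_camera"])
def proj(C,P):
    K,T=C; p=(np.atleast_2d(P)-T[:3,3])@T[:3,:3]; p=p*[1,-1,-1]; u=p@K.T; return u[:,:2]/u[:,2:]
def ray(C,uv):
    K,T=C; d=np.linalg.inv(K)@[uv[0],uv[1],1]; d=T[:3,:3]@(d*[1,-1,-1]); return T[:3,3],d/np.linalg.norm(d)
def onz(C,uv,z):
    o,d=ray(C,uv); return o+d*(z-o[2])/d[2]
def tri(rs):
    A=0;b=0
    for o,d in rs:
        M=np.eye(3)-np.outer(d,d); A=A+M; b=b+M@o
    return np.linalg.solve(A,b)
def mouthR(yaw): # z leans 32deg toward the robot side(-x rotated by yaw); x up the slope to back
    a=np.radians(32); z=np.array([-np.sin(a),0,np.cos(a)]); x=np.array([np.cos(a),0,np.sin(a)])
    return R.from_euler('z',yaw).as_matrix()@np.c_[x,np.cross(z,x),z]
E
python3 - <<'E'
from h import *
np.set_printoptions(precision=4,suppress=True)
C={n:cam(n) for n in("side","top")}
res={}
out={n:get_image(n) for n in C}
for q in["lid_center","scoop_center","pot_rim","jar_blue_center","jar_pink_center","bottle_center","brush_cup_center","seal_ring"]:
    for n in C:
        for d in cut_out(q,n)[:4]:
            m=d["region"]; cy,cx=np.nonzero(m); 
            print(q,n,round(d["confidence"],2),np.round(d["rect"]).astype(int),"cen",round(cx.mean()),round(cy.mean()),m.sum())
            np.save(f"pics/{q}_{n}_{int(d['rect'][0])}.npy",m)
E
```

```text
lid_center side 0.7 [174 206  27  23] cen 173 205 560
lid_center side 0.34 [252 214  35  32] cen 255 214 241
lid_center side 0.28 [334 339  40  50] cen 331 337 1754
lid_center side 0.27 [296 247  65  61] cen 298 245 2312
lid_center top 0.76 [174 280  32  38] cen 174 282 959
scoop_center side 0.66 [248 218  27  14] cen 249 218 186
scoop_center side 0.56 [347 226  14  31] cen 347 223 245
scoop_center side 0.45 [205 246  22  35] cen 204 248 590
scoop_center side 0.42 [244 159  12  20] cen 244 159 88
scoop_center top 0.87 [279 256  20  30] cen 280 252 302
scoop_center top 0.68 [157 171  27  30] cen 155 173 319
scoop_center top 0.51 [310 147  32  31] cen 309 144 305
pot_rim side 0.93 [333 338  39  52] cen 331 337 1654
pot_rim side 0.2 [248 218  28  16] cen 248 218 208
pot_rim top 0.72 [416 262  45  35] cen 416 260 1161
jar_blue_center top 0.65 [249 290  23  22] cen 249 290 434
jar_pink_center side 0.65 [262 308  25  32] cen 261 308 696
jar_pink_center side 0.25 [248 218  25  16] cen 248 218 162
jar_pink_center top 0.66 [346 289  25  22] cen 345 288 406
jar_pink_center top 0.48 [324 223  58  60] cen 324 223 2585
bottle_center side 0.71 [235 171  22  55] cen 236 175 758
bottle_center top 0.79 [190 209  34  23] cen 191 207 596
brush_cup_center side 0.75 [362 283  28  56] cen 361 287 1164
brush_cup_center side 0.3 [247 218  27  14] cen 249 218 169
brush_cup_center top 0.96 [392 202  32  27] cen 392 200 777
seal_ring side 0.53 [252 214  36  34] cen 254 212 305
seal_ring top 0.73 [279 247  38  38] cen 278 245 321
seal_ring top 0.71 [247 293  24  16] cen 248 291 413
seal_ring top 0.62 [277 231  46  64] cen 276 230 2084
```

```bash
python3 - <<'E'
from h import *
np.set_printoptions(precision=4,suppress=True)
C={n:cam(n) for n in("side","top")}
def hull(m):
    p=np.argwhere(m)[:,::-1]; h=cv2.convexHull(p.astype(np.int32))[:,0].astype(float); 
    return cv2.fitEllipse(h.astype(np.float32)),h
def ori(n,box):
    im=cv2.imread(f"pics/{n}0.png"); h=cv2.cvtColor(im,cv2.COLOR_BGR2HSV); m=(h[...,0]>4)&(h[...,0]<17)&(h[...,1]>190)&(h[...,2]>90)
    k=np.zeros_like(m); k[box[1]:box[3],box[0]:box[2]]=1; return m&k
ring={"side":np.load("pics/seal_ring_side_252.npy"),"top":np.load("pics/seal_ring_top_279.npy")}
cl={"side":ori("side",(268,215,315,262)),"top":ori("top",(305,215,355,260))}
lid={"side":ori("side",(150,190,195,222)),"top":ori("top",(150,260,200,305))}
t=np.linspace(0,2*np.pi,72,endpoint=False); circ=np.c_[np.cos(t),np.sin(t),0*t]
def ctr(m): e,_=hull(m); return e
for nm,d in(("ring",ring),("cl",cl),("lid",lid)):
    E={n:ctr(d[n]) for n in d}; P=tri([ray(C[n],E[n][0]) for n in d]); print(nm,{n:np.round(np.r_[E[n][0],E[n][1],E[n][2]],1) for n in d},P)
    if nm=="ring": r0=P
    if nm=="cl": c0=P
Z=mouthR(.18)
def ell(n,e): return np.array(e[0]),e
def res(p):
    Rm=mouthR(p[3]); o=[]
    for d,off,r,dz in((ring,0,.046,.006),(cl,-.124,.047,.009)):
        c=p[:3]+Rm[:,1]*off+Rm[:,2]*dz
        for n in C:
            q=proj(C[n],c+r*circ@Rm.T)
            e=cv2.fitEllipse(q.astype(np.float32)); f=ctr(d[n]); o+=[e[0][0]-f[0][0],e[0][1]-f[0][1]]
    return np.array(o)
s=least_squares(res,np.r_[r0-Z[:,2]*.006,.18],loss="soft_l1"); print("mouth",s.x,res(s.x))
print("Rm",mouthR(s.x[3]))
for n in C:
  q=proj(C[n],np.array([s.x[:3]])); print(n,q)
# others
print("pot top",onz(C["top"],(416,260),.09))
g=lambda a,b:tri([ray(C["top"],a),ray(C["side"],b)])
print("pot",g((416,260),(331,337)),"blue",g((249,290),(204,248)),"pink",g((345,288),(261,308)),"bottle",g((191,207),(236,175)),"cup",g((392,200),(361,287)))
print("scoop handle",g((282,258),(244,216)))
for n in C:
    m=cv2.imread(f"pics/{n}0.png")
b=None
E
```

```text
ring {'side': array([252.3, 214. ,  33.3,  35.9,  17.8]), 'top': array([278.5, 247. ,  34.5,  38.7,  78.8])} [0.4958 0.0267 0.1697]Traceback (most recent call last):
  File "<stdin>", line 16, in <module>
  File "<stdin>", line 14, in ctr
  File "<stdin>", line 5, in hull
TypeError: 'NoneType' object is not subscriptable
```

```bash
cat > fit.py <<'E'
from h import *
np.set_printoptions(precision=4,suppress=True)
C={n:cam(n) for n in("side","top")}
def ctr(m):
    p=np.argwhere(m)[:,::-1]; h=cv2.convexHull(p.astype(np.int32)); return cv2.fitEllipse(h.astype(np.float32))
def ori(n,box):
    im=cv2.imread(f"pics/{n}0.png"); h=cv2.cvtColor(im,cv2.COLOR_BGR2HSV); m=(h[...,0]>3)&(h[...,0]<20)&(h[...,1]>150)&(h[...,2]>60)
    k=np.zeros_like(m); k[box[1]:box[3],box[0]:box[2]]=1; m=(m&k).astype(np.uint8); l,L,S,_=cv2.connectedComponentsWithStats(m)
    m[np.isin(L,[i for i in range(1,l) if S[i,4]<15])]=0; return m>0
ring={"side":np.load("pics/seal_ring_side_252.npy"),"top":np.load("pics/seal_ring_top_279.npy")}
cl={"side":ori("side",(268,215,315,262)),"top":ori("top",(305,215,355,260))}
lid={"side":ori("side",(150,190,195,222)),"top":ori("top",(150,260,200,305))}
t=np.linspace(0,2*np.pi,72,endpoint=False); circ=np.c_[np.cos(t),np.sin(t),0*t]
for nm,d in(("ring",ring),("cl",cl),("lid",lid)):
    E={n:ctr(d[n]) for n in d}; P=tri([ray(C[n],E[n][0]) for n in d]); print(nm,{n:np.round(np.r_[E[n][0],E[n][1],E[n][2]],1) for n in d},P)
    if nm=="ring": r0=P
Z=mouthR(.18)
def res(p):
    Rm=mouthR(p[3]); o=[]
    for d,off,r,dz in((ring,0,.046,.006),(cl,-.124,.047,.009)):
        c=p[:3]+Rm[:,1]*off+Rm[:,2]*dz
        for n in C:
            e=cv2.fitEllipse(proj(C[n],c+r*circ@Rm.T).astype(np.float32)); f=ctr(d[n]); o+=[e[0][0]-f[0][0],e[0][1]-f[0][1]]
    return np.array(o)
s=least_squares(res,np.r_[r0-Z[:,2]*.006,.18],loss="soft_l1"); print("mouth",s.x,res(s.x))
g=lambda a,b:tri([ray(C["top"],a),ray(C["side"],b)])
print("pot",g((416,260),(331,337)),"blue",g((249,290),(204,248)),"pink",g((345,288),(261,308)),"bottle",g((191,207),(236,175)),"cup",g((392,200),(361,287)))
print("scoop handle mid",g((282,258),(244,216)))
# loose lid bar: dark pixels in disc (top)
for n,b in(("top",(155,262,195,304)),("side",(155,192,192,218))):
    im=cv2.imread(f"pics/{n}0.png").max(2); k=im[b[1]:b[3],b[0]:b[2]]<60
    p=np.argwhere(k)[:,::-1].astype(np.float32)+[b[0],b[1]]; print(n,len(p),cv2.minAreaRect(p.astype(np.float32)), onz(C[n],p.mean(0),.06))
    r=cv2.boxPoints(cv2.minAreaRect(p.astype(np.float32))); w=np.array([onz(C[n],x,.066) for x in r]); print(w[:,:2])
E
python3 fit.py
```

```text
ring {'side': array([252.3, 214. ,  33.3,  35.9,  17.8]), 'top': array([278.5, 247. ,  34.5,  38.7,  78.8])} [0.4958 0.0267 0.1697]
cl {'side': array([288.4, 238.9,  33. ,  34.8,  41.7]), 'top': array([329.5, 237.4,  33.7,  38.2,  70.6])} [ 0.5182 -0.0954  0.169 ]
lid {'side': array([171.8, 210.4,  10.3,  26.4,  89. ]), 'top': array([174.3, 282.3,  34. ,  34.7,  27.6])} [0.4025 0.3144 0.0024]
mouth [0.4989 0.0273 0.1646 0.18  ] [-0.5055  0.1975  0.3681 -0.8705 -0.4302 -0.2675  0.2458  0.2472]
pot [ 0.4648 -0.3254  0.0688] blue [0.3862 0.1073 0.0352] pink [ 0.3927 -0.146   0.039 ] bottle [0.6022 0.2578 0.0784] cup [ 0.6211 -0.2666  0.0676]
scoop handle mid [0.4673 0.0192 0.1875]
top 297 ((172.4146270751953, 282.731689453125), (9.370426177978516, 32.17179489135742), 38.65980911254883) [0.404  0.3066 0.06  ]
[[0.3791 0.3402]
 [0.4441 0.2895]
 [0.4291 0.27  ]
 [0.3642 0.3208]]
side 221 ((172.0, 201.0), (8.0, 24.0), 90.0) [0.4003 0.2954 0.06  ]
[[0.3784 0.3255]
 [0.4343 0.2827]
 [0.4172 0.2545]
 [0.3621 0.2966]]
```

```bash
cat > plan.py <<'E'
from h import *
np.set_printoptions(precision=4,suppress=True)
M=np.array([.4989,.0273,.1646]); YAW=.18
def toolR(Rm,ang=90): # tool z=-mouth z, tool y at angle ang (deg, from mouth x to y)
    a=np.radians(ang); y=Rm@[np.cos(a),np.sin(a),0]; z=-Rm[:,2]; return np.c_[np.cross(y,z),y,z]
def downR(yx,yy):
    y=np.array([yx,yy,0.])/np.hypot(yx,yy); z=np.array([0,0,-1.]); return np.c_[np.cross(y,z),y,z]
def delta(p,Rt,o=None):
    o=o or get_obs(); R0=R.from_rotvec(o["tool_rot"]).as_matrix()
    off=R0.T@(np.array(p)-o["tool_pos"]); tw=np.degrees(R.from_matrix(R0.T@Rt).as_rotvec())
    print("offset",off,"twist",np.round(tw,2),"| dist",np.linalg.norm(off).round(3),"ang",np.linalg.norm(tw).round(1))
E
python3 - <<'E'
from plan import *
Rm=mouthR(YAW); delta(M+Rm[:,2]*.13,toolR(Rm))
R0=R.from_rotvec(get_obs()["tool_rot"]).as_matrix(); print(R0)
E
```

```text
offset [-0.3817 -0.424  -0.0435] twist [-10.07 -30.92 -35.13] | dist 0.572 ang 47.9
[[-0.9005  0.4348  0.    ]
 [ 0.4348  0.9005 -0.    ]
 [-0.     -0.     -1.    ]]
```

```bash
python3 -m crank '[{"offset":[-0.02,-0.02,-0.06],"twist":[0,0,0]},{"offset":[-0.06,-0.06,-0.09],"twist":[-2,-6,-7]},{"offset":[-0.10,-0.11,-0.09],"twist":[-4,-12,-14]},{"offset":[-0.14,-0.155,-0.08],"twist":[-6,-18,-21]},{"offset":[-0.18,-0.20,-0.08],"twist":[-8,-24,-28]},{"offset":[-0.22,-0.245,-0.07],"twist":[-10.07,-30.92,-35.13]},{"offset":[-0.26,-0.29,-0.06],"twist":[-10.07,-30.92,-35.13]},{"offset":[-0.30,-0.335,-0.05],"twist":[-10.07,-30.92,-35.13]},{"offset":[-0.34,-0.38,-0.045],"twist":[-10.07,-30.92,-35.13]},{"offset":[-0.3817,-0.424,-0.0435],"twist":[-10.07,-30.92,-35.13]},{"offset":[-0.3817,-0.424,-0.0435],"twist":[-10.07,-30.92,-35.13]},{"offset":[-0.3817,-0.424,-0.0435],"twist":[-10.07,-30.92,-35.13]}]' 1
python3 - <<'E'
from plan import *
o=get_obs(); print(o["t"],o["q"]); Rm=mouthR(YAW); delta(M+Rm[:,2]*.13,toolR(Rm))
im=get_image("wrist").copy(); C=cam("wrist",o)
cv2.imwrite("pics/w1raw.png",im[:,:,::-1])
t=np.linspace(0,2*np.pi,60)
for r,z,c in((.046,.006,(0,255,0)),(.032,0,(255,255,0))):
    q=proj(C,M+(np.c_[r*np.cos(t),r*np.sin(t),0*t+z])@Rm.T)
    cv2.polylines(im,[np.int32(np.round(q))],True,c,1)
q=proj(C,M+np.array([[0,-.124,0]])@Rm.T+(np.c_[.047*np.cos(t),.047*np.sin(t),0*t+.009])@Rm.T)
cv2.polylines(im,[np.int32(np.round(q))],True,(0,255,0),1)
cv2.imwrite("pics/w1.png",im[:,:,::-1])
E
```

```text
t: 2.5
tool_pos: [0.431, 0.0147, 0.2748]
tool_rot: [-0.23, 2.575, 0.067]
contact_force: [-0.2, 0.1, 1.1]
opening: 0.0856
grip_force: 0.0
2.5 [-0.3037 -0.9281  2.3136  0.2612  1.2611 -2.0697]
offset [-0.0001  0.0002  0.0001] twist [-0.03 -0.02 -0.08] | dist 0.0 ang 0.1
```

View pics/w1.png

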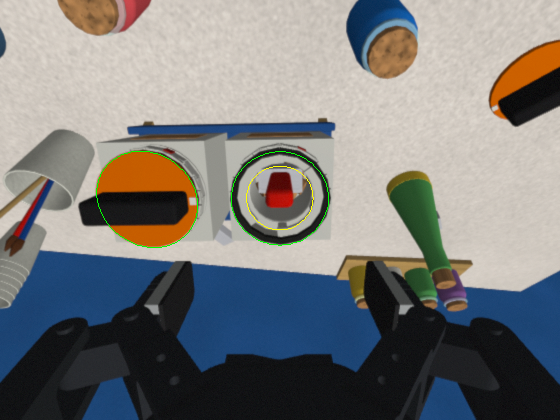

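```bash
python3 - <<'E'
import cv2,numpy as np
a=cv2.imread("pics/w1raw.png")[130:260,215:345]; b=cv2.imread("pics/side0.png")[185:245,220:280]; c=cv2.imread("pics/top0.png")[220:280,250:310]
f=lambda x,s:cv2.convertScaleAbs(cv2.resize(x,(s,s),interpolation=cv2.INTER_CUBIC),alpha=1.5)
cv2.imwrite("pics/z1.png",np.hstack([f(a,560),np.vstack([f(b,240),f(c,240),np.zeros((80,240,3),np.uint8)])]))
E
```

```text
(no output)
```

View pics/z1.png

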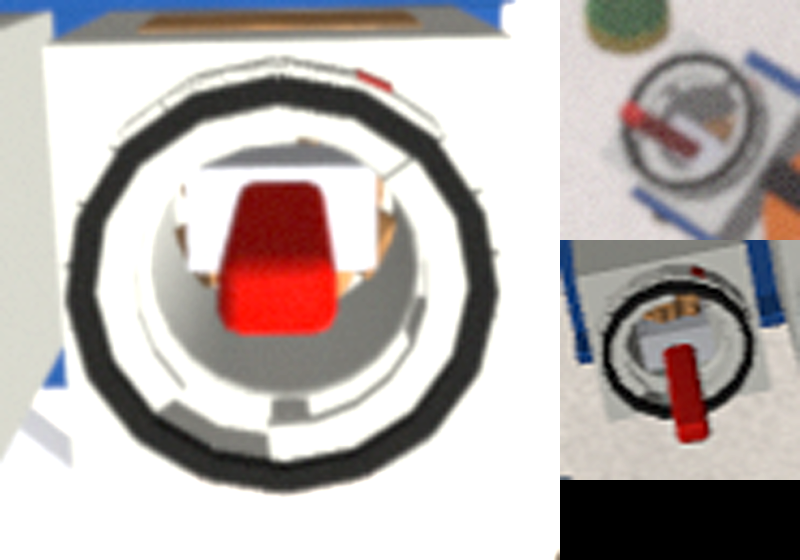

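```bash
python3 - <<'E'
from plan import *
Rm=mouthR(YAW); W=cam("wrist"); S=cam("side"); T=cam("top")
E=tri([ray(W,(279.5,199.4)),ray(S,(237,213.7)),ray(T,(283,268))])
J=tri([ray(W,(280,173)),ray(S,(253.7,222.5)),ray(T,(280,247))])
for P in(E,J): print(P,Rm.T@(P-M),proj(W,P),proj(S,P),proj(T,P))
print(np.linalg.norm(E-J)); d=Rm.T@(E-J); print(np.degrees(np.arctan2(d[:2],d[2])))
E
```

```text
[0.4445 0.017  0.214 ] [-0.0208 -0.0004  0.0712] [[277.3379 198.1212]] [[236.8193 213.3075]] [[282.6488 267.8912]]
[0.4973 0.0264 0.1337] [-0.0179 -0.0006 -0.0253] [[277.385  174.6608]] [[252.4526 223.238 ]] [[279.3516 246.2675]]
0.09648685580955528
[-1.7227  0.1484]
```

```bash
python3 -m crank '[{"offset":[0.0205,0.001,0.01],"twist":[0,0,0]},{"offset":[0.0205,0.001,0.05],"twist":[0,0,0]},{"offset":[0.0205,0.001,0.085],"twist":[0,0,0]},{"offset":[0.0205,0.001,0.102],"twist":[0,0,0]},{"offset":[0.0205,0.001,0.102],"twist":[0,0,0]}]' 1 && python3 -m crank '[{"offset":[0,0,0],"twist":[0,0,0]},{"offset":[0,0,0],"twist":[0,0,0]},{"offset":[0,0,0],"twist":[0,0,0]},{"offset":[0,0,0],"twist":[0,0,0]},{"offset":[0,0,0],"twist":[0,0,0]},{"offset":[0,0,0],"twist":[0,0,0]}]' 0.1 60
```

```text
t: 3.18
tool_pos: [0.4661, 0.0258, 0.1757]
tool_rot: [-0.24, 2.577, 0.071]
contact_force: [-0.2, 0.6, 0.1]
opening: 0.0856
grip_force: 0.0
t: 3.92
tool_pos: [0.4673, 0.0224, 0.1783]
tool_rot: [-0.232, 2.573, 0.066]
contact_force: [-3.8, 0.1, 4.9]
opening: 0.0197
grip_force: 58.6
```

```bash
python3 -m crank '[{"offset":[0,0,-0.02],"twist":[0,0,0]},{"offset":[-0.006,0,-0.05],"twist":[0,0,0]},{"offset":[-0.012,0,-0.08],"twist":[0,0,0]},{"offset":[-0.012,0,-0.105],"twist":[0,0,0]},{"offset":[-0.012,0,-0.105],"twist":[0,0,0]},{"offset":[-0.012,0,-0.105],"twist":[0,0,0]}]'
python3 - <<'E'
from plan import *
o=get_obs(); print(o["q"]); print(mouthR(YAW).T@(o["tool_pos"]-M))
R0=R.from_rotvec(o["tool_rot"]).as_matrix(); print(R0)
delta(o["tool_pos"]+[0,0,.12],R0)
# vertical with tool y = world level y rotated toward pot: keep y
y=R0[:,1]; delta([.455,-.31,.42],downR(y[0],y[1]))
E
```

```text
t: 4.68
tool_pos: [0.4221, 0.0145, 0.271]
tool_rot: [-0.232, 2.576, 0.067]
contact_force: [-0.2, 0.3, -0.6]
opening: 0.0193
grip_force: 59.6
[-0.3148 -0.9617  2.3341  0.2655  1.2787 -2.078 ]
[-0.0096  0.0011  0.1315]
[[-0.8356 -0.1788  0.5194]
 [-0.1514  0.9839  0.0951]
 [-0.5281  0.0009 -0.8492]]
offset [-0.0634  0.0001 -0.1019] twist [0. 0. 0.] | dist 0.12 ang 0.0
offset [-0.057  -0.325  -0.1403] twist [ 0.05 31.88 -0.01] | dist 0.359 ang 31.9
```

```bash
python3 -m crank '[{"offset":[-0.0317,0,-0.051],"twist":[0,0,0]},{"offset":[-0.0634,0,-0.102],"twist":[0,0,0]},{"offset":[-0.062,-0.06,-0.11],"twist":[0,8,0]},{"offset":[-0.061,-0.12,-0.12],"twist":[0,16,0]},{"offset":[-0.06,-0.18,-0.13],"twist":[0,24,0]},{"offset":[-0.058,-0.24,-0.14],"twist":[0,31.88,0]},{"offset":[-0.057,-0.30,-0.1403],"twist":[0,31.88,0]},{"offset":[-0.057,-0.325,-0.1403],"twist":[0,31.88,0]},{"offset":[-0.057,-0.325,-0.1403],"twist":[0,31.88,0]},{"offset":[-0.057,-0.325,-0.1403],"twist":[0,31.88,0]}]'
python3 - <<'E'
from plan import *
o=get_obs(); print(o["q"]); C=cam("wrist",o)
im=get_image("wrist").copy(); t=np.linspace(0,2*np.pi,60)
P=np.array([.4648,-.3254,.105]); q=proj(C,P+.046*np.c_[np.cos(t),np.sin(t),0*t]); cv2.polylines(im,[np.int32(q)],True,(255,255,0),1)
R0=R.from_rotvec(o["tool_rot"]).as_matrix()
tip=proj(C,o["tool_pos"]+R0@[0,0,.112])[0]; cv2.circle(im,tuple(int(v) for v in tip),4,(0,255,0),1)
cv2.imwrite("pics/w2.png",im[:,:,::-1])
for n in("wrist","side","top"):
    if n!="wrist": cv2.imwrite(f"pics/{n}2.png",get_image(n)[:,:,::-1])
    for d in cut_out("pot_rim",n)[:2]: print(n,d["confidence"],d["rect"])
E
```

```text
t: 5.92
tool_pos: [0.4551, -0.3092, 0.4207]
tool_rot: [-0.283, 3.128, 0.003]
contact_force: [0.5, 0.6, -1.2]
opening: 0.0191
grip_force: 59.6
[-0.7331 -0.1663  1.5139  0.002   1.7949 -2.4842]
wrist 0.96 [271.0, 168.6, 58.7, 63.1]
wrist 0.73 [380.8, 140.0, 40.2, 30.2]
side 0.84 [332.5, 337.0, 40.7, 51.3]
top 0.63 [415.5, 259.2, 38.7, 36.7]
top 0.27 [345.2, 289.9, 22.2, 23.1]
```

View pics/w2.png

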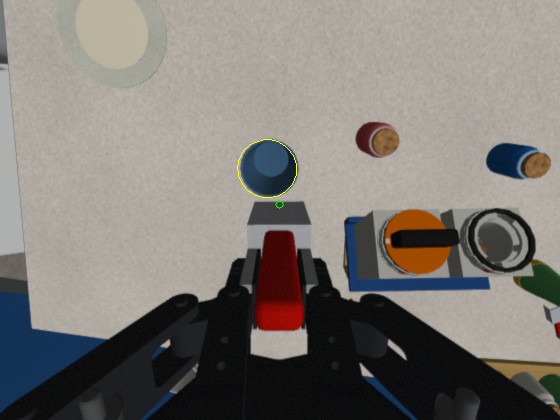

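```bash
python3 -m crank '[{"offset":[-0.0068,-0.0177,0.02],"twist":[0,0,0]},{"offset":[-0.0068,-0.0177,0.07],"twist":[0,0,0]},{"offset":[-0.0068,-0.0177,0.12],"twist":[0,0,0]},{"offset":[-0.0068,-0.0177,0.17],"twist":[0,0,0]},{"offset":[-0.0068,-0.0177,0.21],"twist":[0,0,0]},{"offset":[-0.0068,-0.0177,0.25],"twist":[0,0,0]},{"offset":[-0.0068,-0.0177,0.28],"twist":[0,0,0]},{"offset":[-0.0068,-0.0177,0.29],"twist":[0,0,0]},{"offset":[-0.0068,-0.0177,0.29],"twist":[0,0,0]}]'
python3 -m crank '[{"offset":[0,0,0.003],"twist":[0,0,0]},{"offset":[0,0,0.006],"twist":[0,0,0]},{"offset":[0,0,0.008],"twist":[0,0,0]},{"offset":[0,0,0.008],"twist":[0,0,0]}]'
```

```text
t: 7.35
tool_pos: [0.4654, -0.3259, 0.1322]
tool_rot: [-0.282, 3.127, 0.0]
contact_force: [0.7, -0.5, 0.3]
opening: 0.0193
grip_force: 59.6
t: 7.85
tool_pos: [0.4654, -0.3262, 0.1241]
tool_rot: [-0.282, 3.127, -0.001]
contact_force: [-0.6, -0.3, -0.7]
opening: 0.0193
grip_force: 59.7
```

```bash
python3 -m crank '[{"offset":[0,0,0.002],"twist":[0,0,0]},{"offset":[0,0,0.004],"twist":[0,0,0]},{"offset":[0,0,0.006],"twist":[0,0,0]},{"offset":[0,0,0.006],"twist":[0,0,0]}]'
```

```text
t: 8.35
tool_pos: [0.4652, -0.3259, 0.1177]
tool_rot: [-0.282, 3.127, 0.001]
contact_force: [-0.5, 1.1, -1.2]
opening: 0.0195
grip_force: 59.7
```

```bash
python3 -m crank '[{"offset":[0,0,0.002],"twist":[0,0,0]},{"offset":[0,0,0.004],"twist":[0,0,0]},{"offset":[0,0,0.004],"twist":[0,0,0]}]'
```

```text
t: 8.72
tool_pos: [0.4655, -0.3261, 0.115]
tool_rot: [-0.282, 3.127, 0.0]
contact_force: [-2.0, 2.0, 4.8]
opening: 0.0191
grip_force: 60.4
```

```bash
python3 -m crank '[{"offset":[0,0,0],"twist":[0,0,0]},{"offset":[0,0,0],"twist":[0,0,0]},{"offset":[0,0,0],"twist":[0,0,0]},{"offset":[0,0,-0.01],"twist":[0,0,0]},{"offset":[0,0,-0.04],"twist":[0,0,0]},{"offset":[0,0,-0.09],"twist":[0,0,0]},{"offset":[0,0,-0.15],"twist":[0,0,0]},{"offset":[0,0,-0.20],"twist":[0,0,0]},{"offset":[0,0,-0.20],"twist":[0,0,0]}]' 0.7
python3 - <<'E'
from plan import *
T=cam("top"); L=onz(T,(174.3,282.3),.029); print("lid",L)
o=get_obs(); print(o["q"])
im=get_image("wrist"); cv2.imwrite("pics/w3.png",im[:,:,::-1])
# bar dir angle -38deg; tool y perpendicular: +52deg heading
b=np.radians(-38); delta([L[0],L[1],.25],downR(-np.sin(b),np.cos(b)),o)
E
```

```text
t: 9.85
tool_pos: [0.4667, -0.3277, 0.3216]
tool_rot: [-0.282, 3.119, -0.014]
contact_force: [-0.7, -1.0, 0.1]
opening: 0.0599
grip_force: 0.0
lid [0.4039 0.3083 0.029 ]
[-0.7434 -0.1242  1.6367  0.0016  1.6157 -2.4942]
offset [-0.0515  0.6376  0.0659] twist [-0.3   0.74 48.32] | dist 0.643 ang 48.3
```

View pics/w3.png

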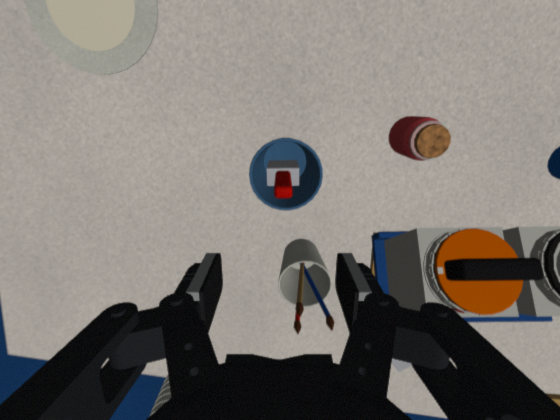

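```bash
python3 -m crank '[{"offset":[-0.005,0.06,0],"twist":[0,0,8]},{"offset":[-0.01,0.12,0],"twist":[0,0,16]},{"offset":[-0.015,0.18,0],"twist":[0,0,24]},{"offset":[-0.02,0.24,0],"twist":[0,0,32]},{"offset":[-0.025,0.30,0],"twist":[0,0,40]},{"offset":[-0.03,0.36,0],"twist":[0,0,48.3]},{"offset":[-0.035,0.42,0.01],"twist":[-0.3,0.7,48.3]},{"offset":[-0.04,0.48,0.02],"twist":[-0.3,0.7,48.3]},{"offset":[-0.045,0.54,0.03],"twist":[-0.3,0.7,48.3]},{"offset":[-0.05,0.59,0.05],"twist":[-0.3,0.7,48.3]},{"offset":[-0.0515,0.6376,0.0659],"twist":[-0.3,0.74,48.3]},{"offset":[-0.0515,0.6376,0.0659],"twist":[-0.3,0.74,48.3]},{"offset":[-0.0515,0.6376,0.0659],"twist":[-0.3,0.74,48.3]}]' 1
python3 - <<'E'
from plan import *
o=get_obs(); C=cam("wrist",o); im=get_image("wrist"); print(o["q"])
r=[d for d in cut_out("lid_center","wrist")][:1][0]; print(r["confidence"],r["rect"])
h=cv2.cvtColor(im,cv2.COLOR_RGB2HSV); m=r["region"]; y,x=np.nonzero(m); k=np.zeros(m.shape,np.uint8); cv2.fillConvexPoly(k,cv2.convexHull(np.c_[x,y].astype(np.int32)),1)
org=(h[...,0]>3)&(h[...,0]<20)&(h[...,1]>150)&(k>0)
hu=cv2.convexHull(np.argwhere(org)[:,::-1].astype(np.int32)); e=cv2.fitEllipse(hu.astype(np.float32)); print("flange",e)
dk=((im.max(2)<60)&(k>0)).astype(np.uint8); n,Lb,S,_=cv2.connectedComponentsWithStats(dk); dk=Lb==1+np.argmax(S[1:,4]); print(S[1:,4])
def sil(p): # predicted hull masks of bar and flange
    Rz=R.from_euler('z',p[2]).as_matrix(); c=np.r_[p[:2],.033]
    bx=np.array([[a,b,z] for a in(-.04,.04) for b in(-.011,.011) for z in(-.003,.033)])
    return c+bx@Rz.T
from scipy.spatial.distance import cdist
def res(p):
    q=proj(C,sil(p)); a=cv2.minAreaRect(cv2.convexHull(q.astype(np.float32))); 
    t=np.linspace(0,2*np.pi,40); f=cv2.fitEllipse(proj(C,np.r_[p[:2],.030]+.047*np.c_[np.cos(t),np.sin(t),0*t]).astype(np.float32))
    hq=cv2.convexHull(q.astype(np.float32))
    M1=cv2.moments(hq); c1=np.array([M1["m10"],M1["m01"]])/M1["m00"]; th1=.5*np.arctan2(2*M1["mu11"],M1["mu20"]-M1["mu02"])
    M2=cv2.moments(dk.astype(np.uint8),True); c2=np.array([M2["m10"],M2["m01"]])/M2["m00"]; th2=.5*np.arctan2(2*M2["mu11"],M2["mu20"]-M2["mu02"])
    return np.r_[f[0][0]-e[0][0],f[0][1]-e[0][1],c1-c2,40*np.sin(th1-th2)]
s=least_squares(res,[.404,.308,np.radians(-38)]); print("lid",s.x,np.degrees(s.x[2]),s.fun)
b=s.x[2]; delta([s.x[0],s.x[1],.038],downR(-np.sin(b),np.cos(b)),o)
v=im.copy(); cv2.polylines(v,[np.int32(cv2.convexHull(proj(C,sil(s.x)).astype(np.float32)))],True,(0,255,0),1); cv2.imwrite("pics/w4.png",v[:,:,::-1])
E
```

```text
t: 11.52
tool_pos: [0.4011, 0.31, 0.247]
tool_rot: [-1.018, -2.959, -0.004]
contact_force: [0.3, -0.2, 0.4]
opening: 0.0856
grip_force: 0.0
[ 0.5048 -0.2409  1.861   0.0112  1.5278 -0.4039]
0.96 [280.5, 182.9, 74.3, 76.3]
flange ((280.4370422363281, 180.72767639160156), (72.44983673095703, 73.97541046142578), 88.00076293945312)
[1263]
lid [ 0.4024  0.3089 -0.6629] -37.98383841781421 [-0.052  -0.0964  0.0888  0.1481 -0.2434]
offset [-0.0044  0.0003  0.209 ] twist [-0.08 -0.73  0.02] | dist 0.209 ang 0.7
```

View pics/w4.png

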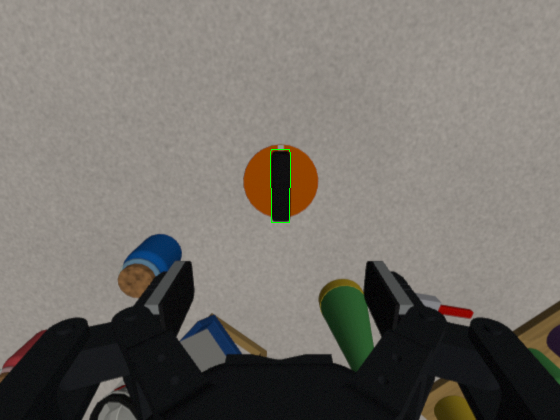

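```bash
python3 -m crank '[{"offset":[-0.0044,0.0003,0.04],"twist":[0,-0.7,0]},{"offset":[-0.0044,0.0003,0.09],"twist":[0,-0.7,0]},{"offset":[-0.0044,0.0003,0.14],"twist":[0,-0.7,0]},{"offset":[-0.0044,0.0003,0.18],"twist":[0,-0.7,0]},{"offset":[-0.0044,0.0003,0.205],"twist":[0,-0.7,0]},{"offset":[-0.0044,0.0003,0.21],"twist":[0,-0.7,0]},{"offset":[-0.0044,0.0003,0.21],"twist":[0,-0.7,0]}]' && python3 -m crank '[{"offset":[0,0,0],"twist":[0,0,0]},{"offset":[0,0,0],"twist":[0,0,0]},{"offset":[0,0,0],"twist":[0,0,0]},{"offset":[0,0,0],"twist":[0,0,0]},{"offset":[0,0,0],"twist":[0,0,0]},{"offset":[0,0,0],"twist":[0,0,0]}]' 0.1 80
python3 - <<'E'
from plan import *
o=get_obs(); R0=R.from_rotvec(o["tool_rot"]).as_matrix(); print(R0.T@(np.array([.4024,.3089,.033])-o["tool_pos"]),R0)
E
```

```text
t: 12.5
tool_pos: [0.4043, 0.3095, 0.0392]
tool_rot: [1.024, 2.969, 0.003]
contact_force: [-0.2, 0.3, 0.1]
opening: 0.0854
grip_force: 0.0
t: 13.25
tool_pos: [0.4039, 0.3101, 0.0388]
tool_rot: [1.022, 2.97, 0.003]
contact_force: [-0.5, 0.9, 4.4]
opening: 0.0208
grip_force: 79.0
[ 0.0004 -0.0018  0.0058] [[-0.7882  0.6155  0.0016]
 [ 0.6155  0.7882  0.0015]
 [-0.0004  0.0022 -1.    ]]
```

```bash
python3 - <<'E'
from plan import *
Rm=mouthR(YAW); o0=dict(tool_pos=M+Rm[:,2]*.13,tool_rot=R.from_matrix(toolR(Rm)).as_rotvec()); C=cam("wrist",o0)
im=cv2.imread("pics/w1raw.png"); t=np.linspace(0,2*np.pi,90,endpoint=False)
pr=proj(C,M+(np.c_[.043*np.cos(t),.043*np.sin(t),0*t+.006])@Rm.T)
d=(im.max(2)<60); k=np.zeros(d.shape,np.uint8); cv2.polylines(k,[np.int32(pr)],True,1,12); d&=k>0
p=np.argwhere(d)[:,::-1].astype(np.float32); hu=cv2.convexHull(p); e=cv2.fitEllipse(hu)
pe=cv2.fitEllipse(proj(C,M+(np.c_[.046*np.cos(t),.046*np.sin(t),0*t+.006])@Rm.T).astype(np.float32)); print("meas",e,"pred",pe)
# inner orange circle of the closed lid too
h=cv2.cvtColor(im,cv2.COLOR_BGR2HSV); m=(h[...,0]>3)&(h[...,0]<20)&(h[...,1]>150); m[:,:90]=0; m[:,205:]=0; m[:130]=0; m[255:]=0
e2=cv2.fitEllipse(cv2.convexHull(np.argwhere(m)[:,::-1].astype(np.float32))); 
pe2=cv2.fitEllipse(proj(C,M-Rm[:,1]*.124+(np.c_[.047*np.cos(t),.047*np.sin(t),0*t+.009])@Rm.T).astype(np.float32)); print("closed meas",e2,"pred",pe2)
dp=np.array(e[0])-pe[0]; print("px err",dp,"mm approx",dp/295.4*268)
o=get_obs(); print("to pre-insert"); delta(M+Rm[:,2]*.0958,toolR(Rm,65),o)
R0=R.from_rotvec(o["tool_rot"]).as_matrix()
E
```

```text
meas ((279.9403076171875, 195.54397583007812), (95.1690673828125, 98.33880615234375), 91.37567901611328) pred ((280.6557312011719, 197.43553161621094), (93.80333709716797, 97.71092224121094), 88.49586486816406)
closed meas ((146.67481994628906, 198.07492065429688), (92.25569152832031, 105.23534393310547), 122.10508728027344) pred ((147.43687438964844, 198.19204711914062), (91.90609741210938, 106.1788101196289), 124.65925598144531)
px err [-0.7154 -1.8916] mm approx [-0.6491 -1.7161]
to pre-insert
offset [-0.2152 -0.2018 -0.2074] twist [-19.11 -25.8  -22.71] | dist 0.361 ang 39.3
```

```bash
python3 -m crank '[{"offset":[0,0,-0.02],"twist":[0,0,0]},{"offset":[0,0,-0.06],"twist":[0,0,0]},{"offset":[0,0,-0.12],"twist":[0,0,0]},{"offset":[0,0,-0.18],"twist":[0,0,0]},{"offset":[0,0,-0.22],"twist":[0,0,0]},{"offset":[0,0,-0.22],"twist":[0,0,0]}]'
```

```text
t: 14.0
tool_pos: [0.4046, 0.3103, 0.2618]
tool_rot: [1.021, 2.966, 0.009]
contact_force: [0.2, -0.0, -2.0]
opening: 0.0205
grip_force: 78.7
```

```bash
sed -i 's/^def toolR/M=M+mouthR(YAW)@[-.001,-.0006,0]\ndef toolR/' plan.py; python3 - <<'E'
from plan import *
Rm=mouthR(YAW); delta(M+Rm[:,2]*.0958,toolR(Rm,65))
E
```

```text
offset [-0.2146 -0.2041  0.0156] twist [-18.87 -25.61 -22.74] | dist 0.297 ang 39.1
```

```bash
python3 -m crank '[{"offset":[-0.04,-0.038,-0.01],"twist":[-3.8,-5.1,-4.5]},{"offset":[-0.08,-0.076,-0.02],"twist":[-7.5,-10.2,-9.1]},{"offset":[-0.12,-0.114,-0.02],"twist":[-11.3,-15.4,-13.6]},{"offset":[-0.16,-0.152,-0.02],"twist":[-15.1,-20.5,-18.2]},{"offset":[-0.195,-0.185,-0.01],"twist":[-18.87,-25.61,-22.74]},{"offset":[-0.2146,-0.2041,0.0056],"twist":[-18.87,-25.61,-22.74]},{"offset":[-0.2146,-0.2041,0.0156],"twist":[-18.87,-25.61,-22.74]},{"offset":[-0.2146,-0.2041,0.0156],"twist":[-18.87,-25.61,-22.74]},{"offset":[-0.2146,-0.2041,0.0156],"twist":[-18.87,-25.61,-22.74]}]'
python3 - <<'E'
from plan import *
o=get_obs(); print(o["q"]); Rm=mouthR(YAW); delta(M+Rm[:,2]*.0958,toolR(Rm,65),o); C=cam("wrist",o)
im=get_image("wrist").copy(); t=np.linspace(0,2*np.pi,60)
for r,z in((.046,.006),(.032,0)):
    cv2.polylines(im,[np.int32(np.round(proj(C,M+(np.c_[r*np.cos(t),r*np.sin(t),0*t+z])@Rm.T)))],True,(0,255,0),1)
R0=R.from_rotvec(o["tool_rot"]).as_matrix(); L=o["tool_pos"]+R0@[0,0,.0058]
cv2.polylines(im,[np.int32(np.round(proj(C,L+(np.c_[.047*np.cos(t),.047*np.sin(t),0*t+.003])@R0.T)))],True,(255,255,0),1)
bx=np.array([[a,b,-.033] for a,b in((-.04,-.011),(-.04,.011),(.04,.011),(.04,-.011))]); bx=bx[:, [0,1,2]]
cv2.polylines(im,[np.int32(np.round(proj(C,L+bx@R0.T)))],True,(255,255,255),1)
for a in(155,335):
    a=np.radians(a); q=proj(C,M+Rm@[.048*np.cos(a),.048*np.sin(a),-.005])[0]; cv2.circle(im,tuple(int(v) for v in q),3,(255,0,255),-1)
cv2.imwrite("pics/w5.png",cv2.resize(im[60:330,110:470,::-1],(800,600)))
E
```

```text
t: 15.12
tool_pos: [0.4468, 0.0177, 0.2422]
tool_rot: [0.33, 2.586, 0.223]
contact_force: [0.8, -0.1, -1.8]
opening: 0.0203
grip_force: 79.2
[-0.2754 -0.8585  2.3327  0.2524  1.1742 -1.6315]
offset [-0.0028  0.0007 -0.002 ] twist [-0.18 -0.36  0.14] | dist 0.003 ang 0.4
```

View pics/w5.png

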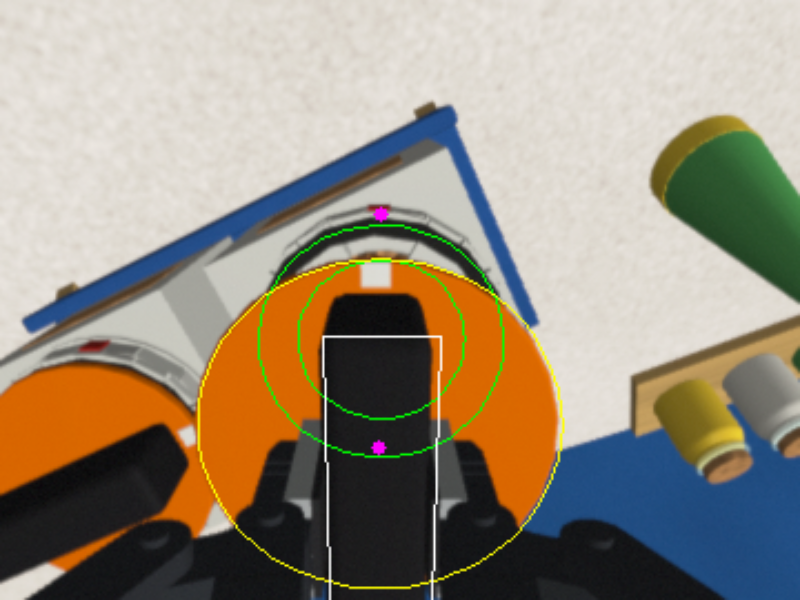

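```bash
python3 -m crank '[{"offset":[-0.0028,0.0007,0.015],"twist":[0,0,0]},{"offset":[-0.0028,0.0007,0.03],"twist":[0,-0.3,0]},{"offset":[-0.0028,0.0007,0.042],"twist":[0,-0.3,0]},{"offset":[-0.0028,0.0007,0.046],"twist":[0,-0.3,0]},{"offset":[-0.0028,0.0007,0.046],"twist":[0,-0.3,0]}]'
cat > chk.py <<'E'
from plan import *
import sys
z,a=float(sys.argv[1]),float(sys.argv[2]); Rm=mouthR(YAW); o=get_obs()
print("lid in mouth",Rm.T@(o["tool_pos"]-M)-[0,0,.0058],"force mouth",Rm.T@o["contact_force"],"torque",Rm.T@o["wrist_torque"],"t",o["t"],"q6",o["q"][5],"grip",o["opening"])
y=Rm.T@R.from_rotvec(o["tool_rot"]).as_matrix()[:,1]; print("tool y angle",np.degrees(np.arctan2(y[1],y[0])))
delta(M+Rm[:,2]*(z+.0058),toolR(Rm,a),o)
E
python3 chk.py .045 65
```

```text
t: 15.8
tool_pos: [0.473, 0.021, 0.2048]
tool_rot: [0.332, 2.58, 0.221]
contact_force: [-0.7, -0.6, -2.0]
opening: 0.0208
grip_force: 79.2
lid in mouth [-0.0002 -0.0009  0.0424] force mouth [-1.7195 -0.4998 -1.2807] torque [ 0.0274  0.3897 -0.0044] t 15.8 q6 -1.6273980672662256 grip 0.020842919684394157
tool y angle 65.0861287041364
offset [ 0.0002  0.0009 -0.0026] twist [-0.22 -0.01  0.09] | dist 0.003 ang 0.2
```

```bash
python3 -m crank '[{"offset":[0,0.0006,0.006],"twist":[0,0,0]},{"offset":[0,0.0006,0.012],"twist":[0,0,0]},{"offset":[0,0.0006,0.018],"twist":[0,0,0]},{"offset":[0,0.0006,0.0215],"twist":[0,0,0]},{"offset":[0,0.0006,0.0215],"twist":[0,0,0]}]'; python3 chk.py .02 65
```

```text
t: 16.42
tool_pos: [0.4841, 0.0234, 0.1862]
tool_rot: [0.332, 2.581, 0.221]
contact_force: [-0.8, 0.6, -2.1]
opening: 0.0206
grip_force: 79.7
lid in mouth [-0.0005 -0.0005  0.0206] force mouth [-1.7181  0.7512 -1.406 ] torque [0.0597 0.4722 0.0117] t 16.425 q6 -1.626170396940303 grip 0.020620927724654212
tool y angle 65.0588841152897
offset [-0.0002  0.0007  0.0006] twist [-0.23 -0.04  0.06] | dist 0.001 ang 0.2
```

```bash
python3 -m crank '[{"offset":[0,0.0004,0.003],"twist":[0,0,0]},{"offset":[0,0.0004,0.006],"twist":[0,0,0]},{"offset":[0,0.0004,0.008],"twist":[0,0,0]},{"offset":[0,0.0004,0.01],"twist":[0,0,0]},{"offset":[0,0.0004,0.01],"twist":[0,0,0]}]'; python3 chk.py .009 65
```

```text
t: 17.05
tool_pos: [0.4889, 0.0242, 0.1798]
tool_rot: [0.33, 2.583, 0.218]
contact_force: [-26.4, -5.6, 14.8]
opening: 0.0207
grip_force: 83.6
lid in mouth [ 0.0002 -0.0007  0.0126] force mouth [-15.08    -0.7889  26.8628] torque [0.7157 2.2906 0.3599] t 17.05 q6 -1.6263143858433866 grip 0.02074185335855327
tool y angle 65.2031031531077
offset [0.0005 0.0005 0.0036] twist [-0.33 -0.16  0.2 ] | dist 0.004 ang 0.4
```

```bash
python3 -m crank '[{"offset":[0.0008,-0.0004,-0.002],"twist":[0,0,0]},{"offset":[0.0016,-0.0008,-0.002],"twist":[0,0,0]},{"offset":[0.0016,-0.0008,0],"twist":[0,0,0]},{"offset":[0.0016,-0.0008,0],"twist":[0,0,0]}]'; python3 chk.py .009 65
```

```text
t: 17.55
tool_pos: [0.4888, 0.0241, 0.1797]
tool_rot: [0.331, 2.578, 0.22]
contact_force: [-13.8, -2.6, 13.2]
opening: 0.0209
grip_force: 82.4
lid in mouth [ 0.0001 -0.0007  0.0126] force mouth [-4.9432 -0.0406 18.6469] torque [0.7793 1.118  0.1102] t 17.55 q6 -1.6278262208680148 grip 0.02093500922886588
tool y angle 65.11566315702534
offset [0.0004 0.0007 0.0036] twist [-0.22  0.1   0.12] | dist 0.004 ang 0.3
```

```bash
for i in 1 2 3; do python3 -m crank '[{"offset":[0.0002,-0.0001,-0.0015],"twist":[0,0,0]},{"offset":[0.0002,-0.0001,-0.0015],"twist":[0,0,0]}]' >/dev/null; python3 chk.py .009 65 | head -1; done
```

```text
lid in mouth [-0.0004 -0.0007  0.0131] force mouth [ 2.7171 -0.2426  4.7762] torque [ 0.408  -0.0137 -0.1071] t 17.8 q6 -1.6276136885013195 grip 0.020688107307445146
lid in mouth [-0.0016 -0.0008  0.0142] force mouth [1.4205 0.1817 3.7121] torque [ 0.1837 -0.0838 -0.1178] t 18.05 q6 -1.6278268397749642 grip 0.020593985753265875
lid in mouth [-0.0026 -0.0006  0.0153] force mouth [ 1.0504 -0.2365  3.2385] torque [ 0.0481 -0.0537 -0.0804] t 18.3 q6 -1.6280100631159673 grip 0.020415380727911114
```

```bash
python3 -m crank '[{"offset":[0,0,0.0015],"twist":[0,0,0]},{"offset":[0,0,0.003],"twist":[0,0,0]},{"offset":[0,0,0.003],"twist":[0,0,0]}]' >/dev/null; python3 chk.py .0126 65;  python3 -m crank '[{"offset":[0,0,0],"twist":[0,0,5]},{"offset":[0,0,0],"twist":[0,0,10]},{"offset":[0,0,0],"twist":[0,0,16]},{"offset":[0,0,0],"twist":[0,0,22]},{"offset":[0,0,0],"twist":[0,0,22]}]' >/dev/null; python3 chk.py .0126 0
```

```text
lid in mouth [-0.0025 -0.0007  0.0128] force mouth [-1.5376 -1.2068 10.8982] torque [ 0.2014  0.4827 -0.0097] t 18.675 q6 -1.6284992683846367 grip 0.020906761011017586
tool y angle 65.09970313860248
offset [-0.002   0.0016  0.0001] twist [-0.28 -0.04  0.1 ] | dist 0.003 ang 0.3
lid in mouth [-0.0034  0.001   0.0126] force mouth [-4.8664  4.4342 15.5083] torque [1.2951 0.6966 0.1178] t 19.3 q6 -1.244377278489543 grip 0.02088054114958649
tool y angle 43.06404440159984
offset [-0.0031  0.0018 -0.    ] twist [-0.28 -0.12 43.06] | dist 0.004 ang 43.1
```

```bash
python3 -m crank '[{"offset":[0.0006,0,-0.0003],"twist":[0,0,7]},{"offset":[0.0006,0,-0.0003],"twist":[0,0,14]},{"offset":[0.0006,0,-0.0003],"twist":[0,0,21]},{"offset":[0.0006,0,-0.0003],"twist":[0,0,28]},{"offset":[0.0006,0,-0.0003],"twist":[0,0,34]},{"offset":[0.0006,0,-0.0003],"twist":[0,0,34]}]' >/dev/null; python3 chk.py .0126 0
```

```text
lid in mouth [-0.0034  0.0005  0.0127] force mouth [-1.8451  1.4719  9.0236] torque [ 0.5712  0.4142 -0.0556] t 20.05 q6 -0.6495754674466154 grip 0.020566056876871363
tool y angle 9.050152426900134
offset [-0.001   0.0033  0.0001] twist [-0.22  0.12  9.05] | dist 0.003 ang 9.1
```

Smooth so far; complete the turn to the stop, watching the torque about the axis.

```bash
python3 -m crank '[{"offset":[0,0,0],"twist":[0,0,5]},{"offset":[0,0,0],"twist":[0,0,9]},{"offset":[0,0,0],"twist":[0,0,9]}]' >/dev/null; python3 chk.py .0126 0; python3 -m crank '[{"offset":[0,0,0],"twist":[0,0,1.5]},{"offset":[0,0,0],"twist":[0,0,2.5]},{"offset":[0,0,0],"twist":[0,0,2.5]}]' >/dev/null; python3 chk.py .0126 0
```

```text
lid in mouth [-0.0012 -0.      0.013 ] force mouth [ 7.352   0.0082 -2.1481] torque [ 0.4659 -0.9639  0.6232] t 20.425 q6 -0.49432082737023464 grip 0.020729753837326458
tool y angle 0.1367342761902644
offset [0.     0.0012 0.0004] twist [0.15 0.25 0.14] | dist 0.001 ang 0.3
lid in mouth [-0.0012 -0.0002  0.013 ] force mouth [ 7.8224  0.5853 -3.1497] torque [ 0.5514 -1.092   1.9957] t 20.8 q6 -0.45470736426509495 grip 0.020961616028149485
tool y angle -2.0495393646243967
offset [0.0002 0.0011 0.0004] twist [ 0.14  0.31 -2.05] | dist 0.001 ang 2.1
```

```bash
python3 -m crank '[{"offset":[0,0,0],"twist":[0,0,-2]},{"offset":[0,0,0],"twist":[0,0,-2]}]' >/dev/null; python3 chk.py .0126 0; python3 -m crank '[{"offset":[0,0,0],"twist":[0,0,-2]},{"offset":[0,0,0],"twist":[0,0,-2]},{"offset":[0,0,0],"twist":[0,0,-2]},{"offset":[0,0,-0.01],"twist":[0,0,-2]},{"offset":[0,0,-0.04],"twist":[0,0,-2]},{"offset":[0,0,-0.08],"twist":[0,0,-2]},{"offset":[0,0,-0.11],"twist":[0,0,-2]},{"offset":[0,0,-0.11],"twist":[0,0,-2]}]' 0.7
python3 - <<'E'
from plan import *
o=get_obs(); print(o["q"]); C=cam("wrist",o); Rm=mouthR(YAW); im=get_image("wrist")
s=get_image("side"); tp=get_image("top")
f=lambda x,w,h:cv2.resize(x[...,::-1],(w,h))
cv2.imwrite("pics/fin.png",np.vstack([np.hstack([f(im,560,420),np.vstack([f(s[185:275,215:335],240,180),f(s[300:390,280:400],240,180),np.zeros((60,240,3),np.uint8)])])]))
E
```

```text
lid in mouth [-0.0011  0.0001  0.013 ] force mouth [ 7.6237  1.5736 -0.1542] torque [ 0.4711 -0.9205  0.6842] t 21.05 q6 -0.4864887293652433 grip 0.020612769584750133
tool y angle -0.2984007254044631
offset [-0.0001  0.0011  0.0004] twist [ 0.15  0.24 -0.3 ] | dist 0.001 ang 0.4
t: 22.05
tool_pos: [0.4294, 0.0137, 0.2754]
tool_rot: [1.709, 2.102, 0.588]
contact_force: [0.8, -0.9, -0.0]
opening: 0.0602
grip_force: 0.0
[-0.3047 -0.9405  2.3193  0.2573  1.2599 -0.5263]
```

View pics/fin.png

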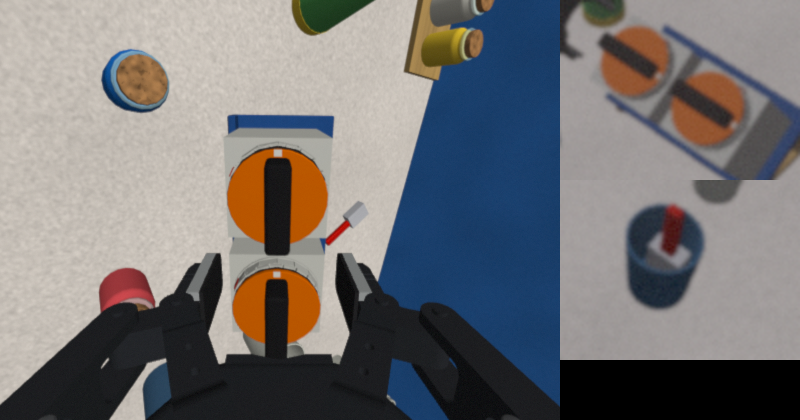

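```bash
python3 -c "
from station import *
print(finish_job())"
```

```text
the job is handed in; nothing more can be done
None
```

The job is handed in at about 22 s of the 72 s: the scoop stands bowl down in the upright pot, the lid was pressed and turned clockwise to its stop with its bar level, and the jars, bottle and brush cup were left alone; the judge's verdict isn't shown to me.

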